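Run the guitar tail blocks home in the clamping jig

ROBOT

A 7-joint arm with a two-finger parallel gripper is mounted at the origin on the work surface. World frame = base frame: x ahead of the robot, y to its left, z up, the work surface at z = 0. Lengths are in m, angles in rad, forces in N, time in s.
With the tool pointing down it reaches from about 0.35 to 0.775 m from the base axis. Payload 3.1 kg.
Tool frame: the origin (TCP) lies at the very end of the fingers, on their centre line; the grasp point (between the pads) lies 19 mm behind it; z points along the fingers, y is the line along which they close (so a half turn about z gives the same grasp; the last joint's range is limited). The gripper opens to 85 mm and grips with 20 to 120 N. Pads are 22 mm wide; open, the fingers measure 114 mm over their backs; the gripper's body (76 mm by 85 mm) begins 54 mm behind the grasp point. The pads swing forward as they close: fully open they stand 13 mm farther back than shut.
Start: joints at [-1.161, 0.311, 0.014, 1.512, -0.004, 1.319, -0.027], TCP at [0.24, 0.495, 0.198] pointing down, gripper open.
Joint ranges: [-2.7, 2.7], [-0.3, 1.91], [-1.27, 1.3], [0.12, 2.57], [-1.44, 4.58], [0.2, 2.03], [-3.05, 3.05]. Speed limits (rad/s): [2.79, 2.79, 3.14, 3.14, 3.14, 3.14, 3.14].

INTERFACE

Orientations are given as a rotation vector (axis times angle).
In Python, from plant import get_obs, snapshot, camera_params, sign_off gives the robot as it stands. The module is installed in compiled form; this text tells all that it offers.
- The arm moves only by the tool jog_arm, never from a script. Its argument "increments" is a list of rows, each a list of 5 numbers: the opening, from 0 (shut) to 1 (fully open), then the shift along the tool's x, y, z in m, then the turn about the tool's z in rad. A call has 1 to 10 rows; each row is the pose to reach, as a shift and turn from the pose commanded when the call began, along the tool's axes at that moment; what a row does not reach only later rows make up. A row lasts 1/8 s, in which the tool goes at most 62.5 mm and 10.7 degrees, less where a joint would pass 70% of its speed; a pose out of reach is approached as far as the arm can. A call with a gripper value outside its range is refused whole. The fingers move at their own pace and stop on an object; "grip_force" is the grip in N (left out, the last holds). Time passes only in rows, so rows that repeat a pose let the fingers close. It gives the time, the measured TCP pose, the force, the opening and the grip force at its end, in the units of the state.
- get_obs(): the state, without advancing time (a new reading comes with each control period).
- snapshot(name): name is "side" or "top"; returns the picture (400x640x3 uint8, red, green, blue); there is no depth.
- camera_params(name): a dict with "intrinsics" (3x3 intrinsics, pixels), "dist" ([k1, k2, p1, p2, k3] as OpenCV has them; the pictures are not rectified), "T" (4x4, takes a point from camera to world coordinates). Camera axes: x right, y up, looking along -z (the intrinsics and any distortion apply to the point x, -y, -z); pixel columns grow to the right and rows downward; lengths in m; the calibration is good to about 2 mm. A picture is of the moment at which its call begins. camera_params takes no time and is no camera call.
- sign_off(): hands the job in; it is judged then, once.
The state is a dict: "time_s": time; "q": joint angles; "qd": joint speeds; "joint_efforts": joint torques, N m; "tool_pos": TCP position; "orientation": TCP orientation; "ft_force": force on the tool from outside, world axes, zero at the start; "wrist_torque": the same for the moment, N m; "grip_width": finger opening in m; "finger_force": force on a finger pad.
Only numpy, scipy, OpenCV 4.12 (cv2) and the standard library are available. Lean on these libraries where they do the work, as an engineer would, in place of code of your own. Each camera call takes 0.05 s, during which the arm holds its last target. There are 200 camera calls.

TASK

In the wooden jig, push the row of four brown blocks along the channel, as one row, until it is fully home against the end stop with no gaps. Then swing the dark wooden turn button square across the channel behind the last block, so that the row cannot slide back. Only push with the fingers: do not pinch or lift anything, and leave everything else where it is.

Things in the scene. Friction and masses are not known exactly. Their poses are not given: they have to be found in the camera images.
- jig: plywood board 275 (x) by 420 (y) by 15 mm, fixed. Origin on the bench under the channel's middle line, z up. The channel runs along y; floor at z = 15 mm. Two rails, inner faces at x = -27 and 27 mm, 26 mm wide, tops at z = 30 mm, from y = -210 (open end) to 175 mm. End stop: y = 175 to 205 mm, 130 mm wide, top at z = 65 mm. The board spans y = -215 to 205 mm
- stop_face (a point): middle of the end stop's face that meets the row: x = 0, y = 175, z = 37.5 mm in the jig's frame. The row (180 mm long, starting 50 to 100 mm short of it) is pushed towards +y; when home, its rear face is at y = -5 mm
- block1_center (a point): block of brown hardwood, 45 mm along the channel, 50 mm across it, 45 mm high, about 65 g, loose in the channel; this point is its centre, 22.5 mm above the channel floor; its axes start parallel to the jig's. First of the row, nearest the end stop
- block2_center (a point): block of brown hardwood, 45 mm along the channel, 50 mm across it, 45 mm high, about 65 g, loose in the channel; this point is its centre, 22.5 mm above the channel floor; its axes start parallel to the jig's. Second of the row, touching the first
- block3_center (a point): block of brown hardwood, 45 mm along the channel, 50 mm across it, 45 mm high, about 65 g, loose in the channel; this point is its centre, 22.5 mm above the channel floor; its axes start parallel to the jig's. Third of the row, touching the second
- block4_center (a point): block of brown hardwood, 45 mm along the channel, 50 mm across it, 45 mm high, about 65 g, loose in the channel; this point is its centre, 22.5 mm above the channel floor; its axes start parallel to the jig's. Last of the row, touching the third; its free rear face (towards the jig's -y) is the one to push
- button (a joint): turn button: dark wooden bar 20 mm wide and high that swings level on a screw on the +x rail, rad. 0: along the rail, pointing to the jig's -y. 1.57: square across the channel, pointing to -x, 2 mm behind the homed row, just short of its limit. Negative: splayed outwards; starts at -0.5 to -0.05. Light friction (1 N at the free end); it stays where it is left
- button_pivot (a point): axis of the turn button's screw, half-way up the bar (44 mm above the bench), at x = 40, y = -17 mm in the jig's frame. The bar reaches 70 mm from it; underside 34 mm, top 54 mm above the bench: it passes 4 mm over the rails and bears on the blocks (tops at 60 mm)
- button_end (a point): middle of the turn button's free end, 70 mm from the pivot, half-way up the bar
- spare: spare block like those of the row, standing on the jig's board outside the near (-x) rail, to be left alone; origin at the centre of its underside
- collar: brass ring 36 mm across and 24 mm high on the jig's board outside the near (-x) rail, to be left alone; origin at the centre of its underside
- tin: small steel tin 38 mm across and 50 mm high on the jig's board outside the far (+x) rail near the end stop, to be left alone; origin at the centre of its underside
- glue: white glue bottle 56 mm across, 150 mm high, on the bench beside the jig, to be left alone; origin at the centre of its underside
- jar: amber jar 64 mm across, 85 mm high, on the bench beside the jig, to be left alone; origin at the centre of its underside

How it is judged:
On the way, in this order (a step that is already met when the one before it is completed fails the run):
1. the row is home against the end stop while the turn button is still open (y of block1_center in the frame of jig above 0.1495 m and x of block1_center in the frame of jig between -0.006 and 0.006 m and z of each of block1_center, block2_center, block3_center, block4_center in the frame of jig below 0.043 m and angle between each of block1_center, block2_center, block3_center, block4_center's own z axis and vertical below 0.1 rad and y of block2_center in the frame of jig above 0.1045 m and x of block2_center in the frame of jig between -0.006 and 0.006 m and y of block3_center in the frame of jig above 0.0595 m and x of block3_center in the frame of jig between -0.006 and 0.006 m and y of block4_center in the frame of jig above 0.0145 m and x of block4_center in the frame of jig between -0.006 and 0.006 m and value of joint button below 0.6 rad), for 0.2 s.
2. the turn button is swung square across the channel behind the row (y of block1_center in the frame of jig above 0.1495 m and x of block1_center in the frame of jig between -0.006 and 0.006 m and z of each of block1_center, block2_center, block3_center, block4_center in the frame of jig below 0.043 m and angle between each of block1_center, block2_center, block3_center, block4_center's own z axis and vertical below 0.1 rad and y of block2_center in the frame of jig above 0.1045 m and x of block2_center in the frame of jig between -0.006 and 0.006 m and y of block3_center in the frame of jig above 0.0595 m and x of block3_center in the frame of jig between -0.006 and 0.006 m and y of block4_center in the frame of jig above 0.0145 m and x of block4_center in the frame of jig between -0.006 and 0.006 m and value of joint button above 1.47 rad), for 0.2 s.
At the end, for the whole second after the job is handed in: all four blocks lie flat in the channel within 3 mm of their places in a closed row against the end stop, and the turn button stands across the channel behind them (above 1.47 rad, within 6 degrees of square) (all of step 2); the robot touches nothing.
It fails at once if a block of the row is lifted more than 12 mm or tipped over (height (world z) of any of block1_center, block2_center, block3_center, block4_center above 0.0495 m or angle between any of block1_center, block2_center, block3_center, block4_center's own z axis and vertical above 0.35 rad).
It fails at once if a bystander on the board or the bench (spare block, ring, tin, glue bottle, jar) is moved more than 20 mm (distance of any of spare, tin, collar, glue, jar from where it was at the start of the episode above 0.02 m).
It also fails if it takes over 48 s, if anything falls off the work surface, if the arm or the gripper's body presses on something with over 40 N, if the wrist force passes 120 N, or if a joint passes its speed limit or range.

## Working session

There is one attempt and no reset: what is moved stays moved. The work goes in short steps, Python scripts to look and compute and a tool call to move; the robot and the scene stay as the last step left them, time stands still between calls to the robot, and variables do not carry over. Pictures are saved under pics/ and viewed, at most 10 in all, crops included, and the job is handed in when it is done.

Besides the shell and the picture viewer there is one more tool, called as name(argument=value, ...), one argument or row to a line, values as JSON. jog_arm: Moves the arm, as the interface text tells. Its arguments: {"type":"object","properties":{"increments":{"type":"array"},"grip_force":{"type":"number"}},"required":["increments"]}

```bash
mkdir -p pics; python3 - <<'E'
from plant import *
import cv2,numpy as np
for n in("side","top"):
    cv2.imwrite(f"pics/{n}0.png",snapshot(n)[:,:,::-1]); p=camera_params(n); print(n,np.round(p["intrinsics"],1).tolist(),p["dist"],np.round(p["T"],3).tolist())
o=get_obs(); print(o)
E
```

```text
side [[451.7, 0.0, 332.4], [0.0, 451.7, 200.5], [0.0, 0.0, 1.0]] [0.03457884 0.         0.         0.         0.        ] [[0.906, 0.281, -0.316, 0.193], [-0.422, 0.618, -0.663, -0.701], [0.009, 0.734, 0.679, 0.77], [0.0, 0.0, 0.0, 1.0]]
top [[441.3, 0.0, 310.7], [0.0, 441.3, 203.3], [0.0, 0.0, 1.0]] [0.02966351 0.         0.         0.         0.        ] [[-0.005, 0.99, -0.144, 0.34], [-1.0, -0.007, -0.009, -0.002], [-0.01, 0.144, 0.989, 1.358], [0.0, 0.0, 0.0, 1.0]]
{'time_s': 0.1, 'q': array([-1.16070727,  0.31164804,  0.01394614,  1.51290649, -0.00437991,
        1.3192378 , -0.02718431]), 'qd': array([ 0.00033285, -0.00225858, -0.00178828, -0.00263157,  0.00061891,
        0.0012459 , -0.00059208]), 'joint_efforts': array([ 7.79904221e-04, -3.80854940e+01,  1.46405795e-01, -2.31241089e+01,
        1.22748144e-02,  8.10522179e-03, -1.95020277e-05]), 'tool_pos': array([0.23976719, 0.4941603 , 0.19742446]), 'orientation': array([-0.70334313, -3.06144364,  0.00335084]), 'ft_force': array([ 0.61132847,  0.09391735, -0.43086675]), 'wrist_torque': array([ 0.02987827, -0.00657361,  0.0260554 ]), 'finger_force': 0.0, 'grip_width': 0.08521639188904868}
```

View pics/top0.png

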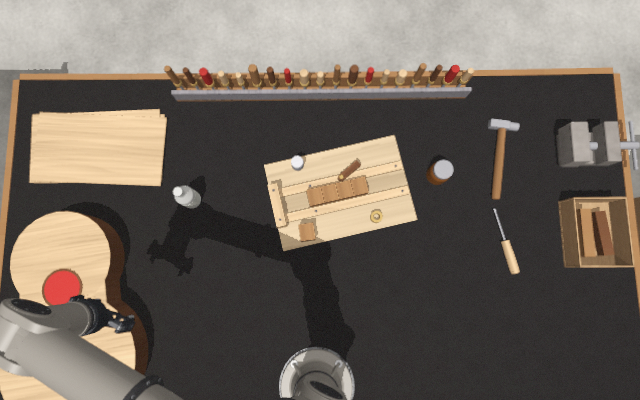

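View pics/side0.png

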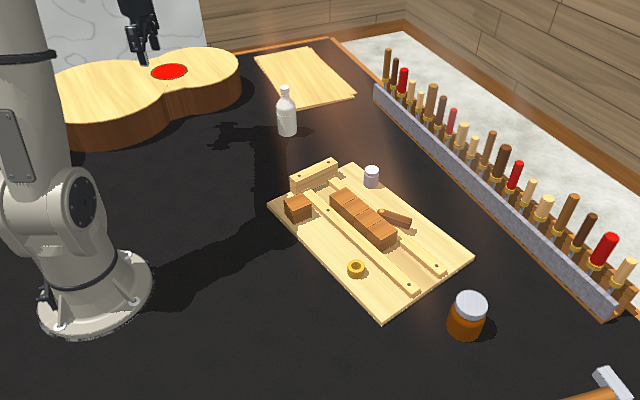

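```bash
cat > h.py <<'E'
from plant import *
import cv2,numpy as np
def ray(n,px,z):
    p=camera_params(n); u=cv2.undistortPoints(np.float64(px).reshape(-1,1,2),p["intrinsics"],p["dist"])[:,0]
    d=np.c_[u[:,0],-u[:,1],-np.ones(len(u))]@p["T"][:3,:3].T; c=p["T"][:3,3]
    return (c+d*((z-c[2])/d[:,2])[:,None])[:,:2]
def proj(n,P):
    p=camera_params(n); q=(np.float64(P).reshape(-1,3)-p["T"][:3,3])@p["T"][:3,:3]
    return cv2.projectPoints(q*[1,-1,-1],np.zeros(3),np.zeros(3),p["intrinsics"],p["dist"])[0][:,0]
E
python3 - <<'E'
from h import *
R={"top":(250,125,430,260),"side":(255,150,490,330)}
for n,(a,b,c,d) in R.items():
    im=cv2.imread(f"pics/{n}0.png"); hsv=cv2.cvtColor(im,cv2.COLOR_BGR2HSV)
    m=np.zeros(im.shape[:2],np.uint8); m[b:d,a:c]=(hsv[b:d,a:c,2]>90)*255
    m=cv2.morphologyEx(m,cv2.MORPH_CLOSE,np.ones((5,5)))
    cs=cv2.findContours(m,0,cv2.CHAIN_APPROX_NONE)[0]; k=max(cs,key=cv2.contourArea)
    hull=cv2.convexHull(k); ap=cv2.approxPolyDP(hull,4,True)[:,0]
    w=ray(n,ap,.015); print(n,cv2.contourArea(k)); print(np.c_[ap,np.round(w,4)])
    r=cv2.minAreaRect(np.float32(ray(n,k[:,0],.015)*1000)); print(r)
    cv2.imwrite(f"pics/{n}c.png",cv2.resize(im[b:d,a:c],None,fx=3.3,fy=3.3,interpolation=cv2.INTER_CUBIC))
E
```

```text
top 12011.0
[[ 3.940e+02  1.350e+02  7.499e-01 -2.521e-01]
 [ 4.170e+02  2.190e+02  4.848e-01 -3.134e-01]
 [ 2.830e+02  2.500e+02  3.930e-01  9.490e-02]
 [ 2.640e+02  1.640e+02  6.602e-01  1.551e-01]]
((573.8331298828125, -76.49758911132812), (282.9514465332031, 425.6835632324219), 12.803669929504395)
side 18939.0
[[ 3.350e+02  1.500e+02  6.381e-01  2.223e-01]
 [ 3.880e+02  1.500e+02  7.735e-01  1.612e-01]
 [ 4.750e+02  2.550e+02  7.527e-01 -2.503e-01]
 [ 3.810e+02  3.260e+02  4.797e-01 -3.182e-01]
 [ 2.670e+02  2.060e+02  3.909e-01  8.440e-02]
 [ 2.900e+02  1.750e+02  4.840e-01  1.716e-01]]
((616.25634765625, -35.226837158203125), (392.2062072753906, 493.39056396484375), 12.527273178100586)
```

View pics/topc.png

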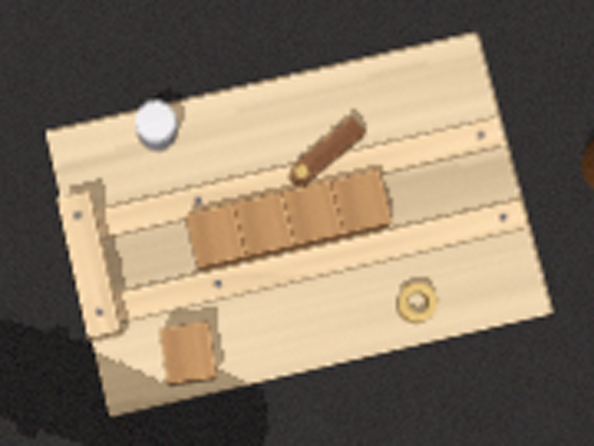

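View pics/sidec.png

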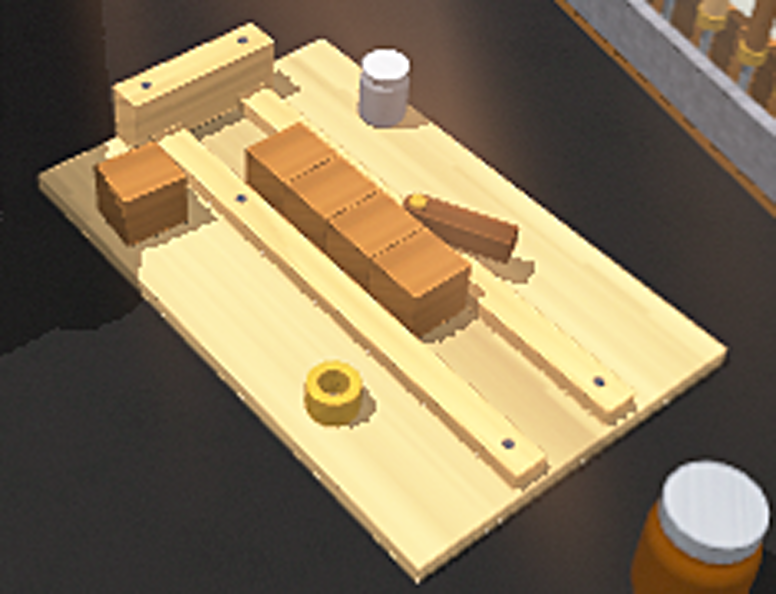

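```bash
python3 - <<'E'
from h import *
T=lambda L:np.array(L)/3.3+[250,125]-.35
S=lambda L:np.array(L)/3.3+[255,150]-.35
yaw=.2195;c=np.array([.572,-.0789])
Rm=np.array([[np.cos(yaw),-np.sin(yaw)],[np.sin(yaw),np.cos(yaw)]])
o=c+Rm@[0,.005]
def show(l,n,px,z): w=ray(n,px,z); print(l,n,np.round(w,4).tolist(),"jig",np.round((w-o)@Rm*1000,1).tolist())
show("board","side",S([(727,347),(417,577),(38,182),(318,40)]),.015)
show("board","top",T([(478,33),(552,314),(110,414),(47,129)]),.015)
show("stopTop","side",S([(114,86),(250,23),(273,43),(137,109)]),.065)
show("stopTop","top",T([(62,200),(88,193),(118,328),(95,336)]),.065)
show("rails -y ends outer/inner","side",S([(545,456),(515,477),(632,393),(608,408)]),.03)
show("rails -y ends","top",T([(521,201),(525,225),(494,120),(500,146)]),.03)
show("row top","side",S([(245,148),(302,123),(470,268),(413,303)]),.06)
show("row top","top",T([(188,213),(380,168),(390,222),(200,266)]),.06)
show("pivot","side",S([(418,200)]),.056); show("pivot","top",T([(300,172)]),.056)
show("btnend","side",S([(518,228),(505,241)]),.054); show("btnend","top",T([(352,111),(366,128)]),.054)
show("collar","top",T([(417,302)]),.024);show("spare","top",T([(187,350)]),.06);show("tin","top",T([(156,123)]),.065)
show("collar","side",S([(334,383)]),.039);show("spare","side",S([(141,172)]),.06);show("tin","side",S([(386,62)]),.065)
show("glue","top",[(180,190)],.15);show("jar","top",[(443,169)],.085)
show("glue","side",[(285,92)],.15);show("jar","side",[(471,304)],.085)
E
```

```text
board side [[0.7529, -0.2498], [0.4813, -0.3154], [0.3905, 0.0892], [0.655, 0.1561]] jig [[139.4, -211.2], [-140.0, -216.1], [-140.6, 198.6], [132.1, 206.3]]
board top [[0.7511, -0.2537], [0.4824, -0.3131], [0.3927, 0.0949], [0.661, 0.1555]] jig [[136.7, -214.6], [-138.5, -214.0], [-137.2, 203.7], [137.9, 204.4]]
stopTop side [[0.462, 0.1121], [0.5857, 0.1404], [0.5912, 0.1102], [0.4678, 0.0808]] jig [[-65.8, 205.4], [61.2, 206.0], [60.0, 175.4], [-67.0, 173.6]]
stopTop top [[0.5833, 0.1354], [0.5896, 0.112], [0.4669, 0.0845], [0.4599, 0.105]] jig [[57.7, 201.7], [58.7, 177.5], [-67.0, 177.4], [-69.4, 198.9]]
rails -y ends outer/inner side [[0.5871, -0.2828], [0.5623, -0.2883], [0.6635, -0.2646], [0.6429, -0.2683]] jig [[-29.7, -207.3], [-55.1, -207.3], [48.9, -206.2], [28.0, -205.3]]
rails -y ends top [[0.5858, -0.2853], [0.5633, -0.2882], [0.6626, -0.2631], [0.6379, -0.2678]] jig [[-31.5, -209.5], [-54.1, -207.4], [48.4, -204.5], [23.2, -203.7]]
row top side [[0.5239, 0.0149], [0.5729, 0.0225], [0.6091, -0.1526], [0.56, -0.164]] jig [[-26.5, 97.1], [22.9, 93.8], [20.2, -85.0], [-30
[... 236 characters left out ...]
0.0803]] jig [[36.1, -14.5]]
btnend side [[0.6616, -0.1293], [0.647, -0.1362]] jig [[76.5, -73.7], [60.7, -77.3]]
btnend top [[0.6664, -0.1289], [0.6503, -0.1414]] jig [[81.2, -74.4], [62.8, -83.1]]
collar top [[0.4932, -0.1879]] jig [[-100.6, -94.2]]
spare top [[0.4473, 0.0231]] jig [[-99.5, 121.7]]
tin top [[0.6539, 0.0504]] jig [[108.1, 103.4]]
collar side [[0.4929, -0.1863]] jig [[-100.6, -92.6]]
spare side [[0.4473, 0.0222]] jig [[-99.7, 120.8]]
tin side [[0.659, 0.0541]] jig [[113.9, 105.9]]
glue top [[0.5555, 0.3721]] jig [[82.1, 438.7]]
jar top [[0.6241, -0.3788]] jig [[-14.4, -309.0]]
glue side [[0.5469, 0.3517]] jig [[69.2, 420.7]]
jar side [[0.6217, -0.3814]] jig [[-17.4, -311.1]]
```

```bash
cat >> h.py <<'E'
from scipy.spatial.transform import Rotation as Ro
YAW=.2195; O=np.array([.5678,-.0737,0]); J=Ro.from_euler('z',YAW).as_matrix()
def goto(x,y,z):
    o=get_obs(); R=Ro.from_rotvec(o["orientation"]).as_matrix()
    cur=(o["tool_pos"]-O)@J; want=O+J@[x/1e3,y/1e3,z/1e3]
    des=J@np.array([[0,1,0],[1,0,0],[0,0,-1.]])
    print("t",o["time_s"],"jig mm",np.round(cur*1e3,1),"tool shift",np.round(R.T@(want-o["tool_pos"]),4),"turn",np.round(Ro.from_matrix(R.T@des).as_rotvec(),4),"F jig",np.round(o["ft_force"]@J,2),"w",o["grip_width"])
E
python3 -c "
from h import *
goto(0,-150,200)"
```

```text
t 0.1 jig mm [-196.5  625.7  197.4] tool shift [-0.6363 -0.4852 -0.0015] turn [-0.002   0.0011  0.8996] F jig [ 0.62 -0.04 -0.43] w 0.08521639188904868
```

jog_arm(
  increments=[
    [0, -0.042, -0.032, 0, 0.06],
    [0, -0.085, -0.065, 0, 0.12],
    [0, -0.127, -0.097, 0, 0.18],
    [0, -0.17, -0.129, 0, 0.24],
    [0, -0.212, -0.162, 0, 0.3],
    [0, -0.254, -0.194, 0, 0.36],
    [0, -0.297, -0.226, 0, 0.42],
    [0, -0.339, -0.259, 0, 0.48],
    [0, -0.382, -0.291, 0, 0.54],
    [0, -0.424, -0.323, 0, 0.6],
  ],
)

```text
time_s: 1.35
tool_pos: [0.4808, 0.0177, 0.1981]
orientation: [-1.579, -2.715, -0.0]
ft_force: [1.3, 0.2, 0.7]
grip_width: -0.0
finger_force: 0.0
```

```bash
python3 -c "
from h import *
goto(0,-150,200)"
```

```text
t 1.35 jig mm [-65.  108.2 198.1] tool shift [-0.2659 -0.0137 -0.002 ] turn [-2.000e-04 -4.000e-04  2.979e-01] F jig [ 1.27 -0.08  0.74] w -3.956143518236906e-05
```

jog_arm(
  increments=[
    [0, -0.05, -0.003, 0, 0.06],
    [0, -0.1, -0.006, 0, 0.12],
    [0, -0.15, -0.009, 0, 0.18],
    [0, -0.2, -0.011, 0, 0.24],
    [0, -0.24, -0.013, 0, 0.298],
    [0, -0.266, -0.014, 0, 0.298],
    [0, -0.266, -0.014, 0, 0.298],
    [0, -0.266, -0.014, 0, 0.298],
  ],
)

```text
time_s: 2.35
tool_pos: [0.6001, -0.2173, 0.1978]
orientation: [-1.96, -2.452, -0.001]
ft_force: [0.4, 0.9, 0.6]
grip_width: 0.0001
finger_force: 0.0
```

```bash
python3 -c "
from h import *
goto(0,-130,25)
cv2.imwrite('pics/s1.png',cv2.resize(snapshot('side')[120:350,255:500,::-1],None,fx=2.5,fy=2.5))"
```

```text
t 2.35 jig mm [   0.3 -147.1  197.8] tool shift [ 1.680e-02 -1.000e-04  1.729e-01] turn [-0.0007 -0.002   0.0027] F jig [0.55 0.79 0.59] w 5.481598936899631e-05
```

View pics/s1.png

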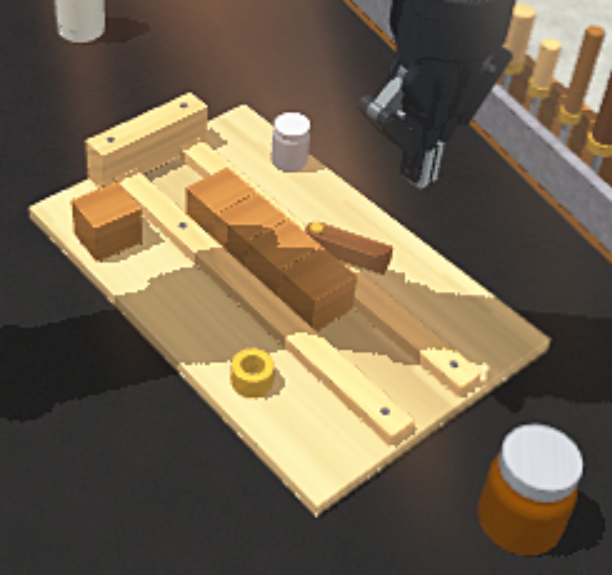

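jog_arm(
  increments=[
    [0, 0.005, 0, 0.04, 0.003],
    [0, 0.01, 0, 0.08, 0.003],
    [0, 0.015, 0, 0.12, 0.003],
    [0, 0.016, 0, 0.15, 0.003],
    [0, 0.016, 0, 0.163, 0.003],
    [0, 0.016, 0, 0.17, 0.003],
    [0, 0.016, 0, 0.17, 0.003],
    [0, 0.016, 0, 0.17, 0.003],
  ],
)

```text
time_s: 3.4
tool_pos: [0.5979, -0.2037, 0.0298]
orientation: [1.965, 2.448, 0.001]
ft_force: [-0.0, 0.0, 0.1]
grip_width: 0.0001
finger_force: 0.0
```

```bash
python3 -c "
from h import *
goto(0,-98,28)"
```

```text
t 3.4 jig mm [   1.1 -133.4   29.8] tool shift [ 0.0354 -0.0011  0.0018] turn [ 0.0023  0.0014 -0.0014] F jig [-0.    0.05  0.11] w 7.342593804318924e-05
```

jog_arm(
  increments=[
    [0, 0.015, -0.001, 0.001, 0],
    [0, 0.028, -0.001, 0.001, 0],
    [0, 0.035, -0.001, 0.001, 0],
    [0, 0.042, -0.001, 0.001, 0],
    [0, 0.05, -0.001, 0.001, 0],
    [0, 0.058, -0.001, 0.001, 0],
    [0, 0.066, -0.001, 0.001, 0],
    [0, 0.074, -0.001, 0.001, 0],
    [0, 0.082, -0.001, 0.001, 0],
    [0, 0.09, -0.001, 0.001, 0],
  ],
)

```text
time_s: 4.65
tool_pos: [0.5763, -0.115, 0.0274]
orientation: [1.967, 2.45, 0.0]
ft_force: [-0.4, -0.8, -0.4]
grip_width: -0.0001
finger_force: 0.0
```

```bash
python3 -c "
from h import *
goto(0,-16,28)"
```

```text
t 4.65 jig mm [ -0.7 -42.1  27.4] tool shift [ 0.0261  0.0006 -0.0006] turn [ 0.0001 -0.     -0.0014] F jig [-0.58 -0.71 -0.43] w -5.3767628366663385e-05
```

Continue slowly, slightly past the expected contact, watching the force.

jog_arm(
  increments=[
    [0, 0.005, 0, 0, 0],
    [0, 0.009, 0, 0, 0],
    [0, 0.013, 0, 0, 0],
    [0, 0.016, 0, 0, 0],
    [0, 0.018, 0, 0, 0],
    [0, 0.02, 0, 0, 0],
    [0, 0.022, 0, 0, 0],
    [0, 0.024, 0, 0, 0],
    [0, 0.024, 0, 0, 0],
  ],
)

```text
time_s: 5.78
tool_pos: [0.5712, -0.0918, 0.0274]
orientation: [-1.966, -2.45, -0.0]
ft_force: [-0.4, 0.9, -0.1]
grip_width: 0.0
finger_force: 0.0
```

```bash
python3 -c "
from h import *
goto(0,-16,28)"
```

```text
t 5.775 jig mm [ -0.6 -18.4  27.4] tool shift [ 0.0024  0.0006 -0.0006] turn [ 0.     -0.0002 -0.0011] F jig [-0.16  0.94 -0.08] w 4.0231247481495835e-05
```

jog_arm(
  increments=[
    [0, 0.001, 0, 0, 0],
    [0, 0.002, 0, 0, 0],
    [0, 0.003, 0, 0, 0],
    [0, 0.004, 0, 0, 0],
    [0, 0.004, 0, 0, 0],
  ],
)

```text
time_s: 6.4
tool_pos: [0.5703, -0.088, 0.0274]
orientation: [-1.966, -2.45, -0.0]
ft_force: [-0.2, -0.5, 0.1]
grip_width: 0.0002
finger_force: 0.0
```

```bash
python3 -c "
from h import *
goto(0,-16,28)
cv2.imwrite('pics/s2.png',cv2.resize(snapshot('side')[140:280,255:420,::-1],None,fx=4,fy=4,interpolation=2))"
```

```text
t 6.4 jig mm [ -0.6 -14.5  27.4] tool shift [-0.0015  0.0006 -0.0006] turn [ 0.     -0.0001 -0.0012] F jig [-0.3  -0.48  0.14] w 0.0001984965040364577
```

View pics/s2.png

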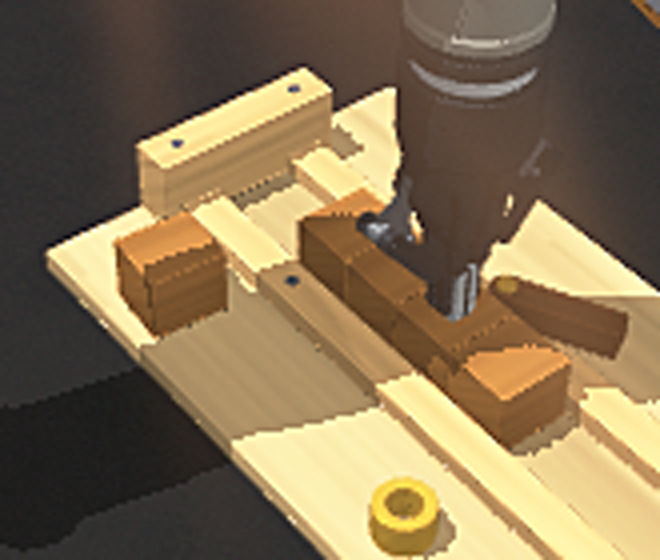

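```bash
python3 -c "
from h import *
print(proj('side',[[.6001,-.2173,.1978],[.5703,-.088,.0274]]),proj('top',[[.5703,-.088,.0274]]))
o=get_obs();print(o)
cv2.imwrite('pics/t2.png',cv2.resize(snapshot('top')[125:260,250:430,::-1],None,fx=3.3,fy=3.3,interpolation=2))"
```

```text
[[418.87050632 204.27185727]
 [366.18171303 227.03848808]] [[342.72814401 191.18853738]]
{'time_s': 6.45, 'q': array([-0.2850081 ,  0.56750022,  0.58147625,  1.67691867, -0.35731413,
        1.00509981,  0.6367546 ]), 'qd': array([ 0.00047196,  0.00070273,  0.00132012, -0.00097423,  0.00174143,
       -0.00022296, -0.00012595]), 'joint_efforts': array([-4.67617682e-02, -4.14397252e+01,  7.03096658e+00, -1.88397878e+01,
        4.48756356e-03,  6.12866730e-03, -1.00679044e-03]), 'tool_pos': array([ 0.57037065, -0.08809555,  0.02741494]), 'orientation': array([1.96637724e+00, 2.45006905e+00, 7.36144400e-05]), 'ft_force': array([-0.6617583 , -0.15793661, -0.15060038]), 'wrist_torque': array([ 0.0049524 ,  0.01495482, -0.0154135 ]), 'finger_force': 0.0, 'grip_width': -0.00019277541284520514}
```

View pics/t2.png

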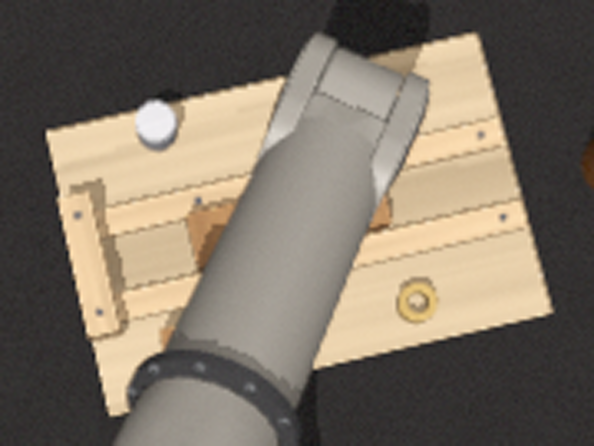

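```bash
python3 -c "
from h import *
for z in (.0274,.05,.06,.065,.07): print(z,ray('side',[(370,219.5)],z).round(4))
for z in (.198,.21,.22,.23,.24): print(z,ray('side',[(425,194.5)],z).round(4))
print(proj('side',[[.2398,.4942,.1974],[.2398,.4942,.2104]]),proj('top',[[.2398,.4942,.1974],[.2398,.4942,.2104]]))
a=cv2.imread('pics/side0.png')[0:100,90:190];b=cv2.imread('pics/top0.png')[280:380,60:160]
cv2.imwrite('pics/tip0.png',cv2.resize(np.hstack([a,b]),None,fx=4,fy=4,interpolation=2))"
```

```text
0.0274 [[ 0.5898 -0.0703]]
0.05 [[ 0.5777 -0.0895]]
0.06 [[ 0.5724 -0.0979]]
0.065 [[ 0.5697 -0.1022]]
0.07 [[ 0.567  -0.1064]]
0.198 [[ 0.6254 -0.1993]]
0.21 [[ 0.6163 -0.2099]]
0.22 [[ 0.6088 -0.2186]]
0.23 [[ 0.6012 -0.2274]]
0.24 [[ 0.5936 -0.2361]]
[[154.61307683  74.24883805]
 [153.28763402  69.61373135]] [[121.71095407 308.46201075]
 [119.4729853  308.93836579]]
```

View pics/tip0.png

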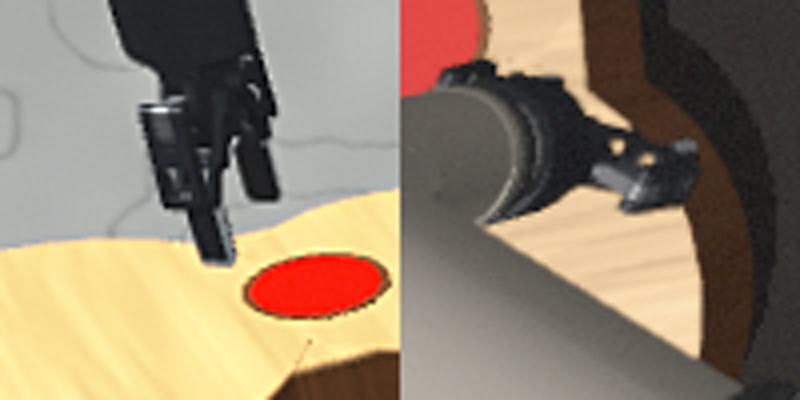

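```bash
python3 - <<'E'
from h import *
def tri(ps,pt):
    A=[];b=[]
    for n,p in(("side",ps),("top",pt)):
        a0=np.r_[ray(n,[p],0)[0],0];a1=np.r_[ray(n,[p],.3)[0],.3];d=(a1-a0)/np.linalg.norm(a1-a0);P=np.eye(3)-np.outer(d,d);A.append(P);b.append(P@a0)
    x=np.linalg.lstsq(np.vstack(A),np.hstack(b),rcond=None)[0]
    return x.round(4),[np.linalg.norm(P@x-c).round(4) for P,c in zip(A,b)]
print(tri((145.5,65.5),(120,331)),tri((156,50),(132.5,318.8)),tri((151,58),(126,325)))
print(proj('top',[[0,0,0],[0,0,.1],[0,0,.3]]),proj('side',[[0,0,0],[0,0,.15]]))
E
```

```text
(array([0.2068, 0.4747, 0.2376]), [np.float64(0.0173), np.float64(0.0173)]) (array([0.2398, 0.4237, 0.2932]), [np.float64(0.0157), np.float64(0.0157)]) (array([0.2238, 0.4495, 0.2651]), [np.float64(0.0169), np.float64(0.0169)])
[[315.2321155  385.4841182 ]
 [315.23476535 395.31522013]
 [315.24224588 420.9042398 ]] [[ 97.22048659 292.26373057]
 [ 68.60790539 242.70474484]]
```

```bash
python3 - <<'E'
from h import *
def tri(ps,pt):
    A=[];b=[]
    for n,p in(("side",ps),("top",pt)):
        a0=np.r_[ray(n,[p],0)[0],0];a1=np.r_[ray(n,[p],.3)[0],.3];d=(a1-a0)/np.linalg.norm(a1-a0);P=np.eye(3)-np.outer(d,d);A.append(P);b.append(P@a0)
    x=np.linalg.lstsq(np.vstack(A),np.hstack(b),rcond=None)[0]
    return x.round(4),[np.linalg.norm(P@x-c).round(4) for P,c in zip(A,b)]
for p in((132,324),(132.5,319),(129,325),(132,330)):print(tri((145.5,65.5),p))
e=[[.2398-s*.05*.44,.4942-s*.05*.9,.2104] for s in(1,-1)]
print(proj('side',e),proj('top',e))
E
```

```text
(array([0.2151, 0.4434, 0.2495]), [np.float64(0.0079), np.float64(0.0079)])
(array([0.2209, 0.4446, 0.2478]), [np.float64(0.0021), np.float64(0.0021)])
(array([0.2139, 0.4517, 0.2461]), [np.float64(0.0094), np.float64(0.0094)])
(array([0.2083, 0.44  , 0.2527]), [np.float64(0.0148), np.float64(0.0148)])
[[147.19469159  78.8970544 ]
 [159.00824223  60.88269314]] [[136.84290183 317.7041627 ]
 [102.16821507 300.22770247]]
```

The rendered fingertip sits about 35 mm higher than the reported TCP: the pictures show it gliding over the blocks at (370,220), and the row has not moved. I'll go back behind the row and find the true tip height by gently touching the channel floor.

jog_arm(
  increments=[
    [0, 0, 0, -0.01, 0],
    [0, -0.03, 0, -0.015, 0],
    [0, -0.07, 0, -0.015, 0],
    [0, -0.11, 0, -0.015, 0],
    [0, -0.125, 0, -0.015, 0],
    [0, -0.125, 0.001, -0.005, 0],
    [0, -0.125, 0.001, 0.005, 0],
    [0, -0.125, 0.001, 0.012, 0],
    [0, -0.125, 0.001, 0.02, 0],
    [0, -0.125, 0.001, 0.02, 0],
  ],
)

```text
time_s: 7.75
tool_pos: [0.5977, -0.209, 0.0064]
orientation: [-1.964, -2.449, 0.001]
ft_force: [-0.3, 0.7, 0.7]
grip_width: -0.0002
finger_force: 0.0
```

```bash
python3 - <<'E'
from h import *
goto(0,-135,-10)
im=snapshot('side')[:,:,::-1]
cv2.imwrite('pics/s3.png',cv2.resize(im[150:330,255:490],None,fx=3.3,fy=3.3,interpolation=2))
E
```

```text
t 7.75 jig mm [  -0.3 -138.6    6.4] tool shift [0.0036 0.0003 0.0164] turn [-0.0015 -0.0012 -0.0008] F jig [-0.17  0.79  0.66] w -0.00018252814637489628
```

View pics/s3.png

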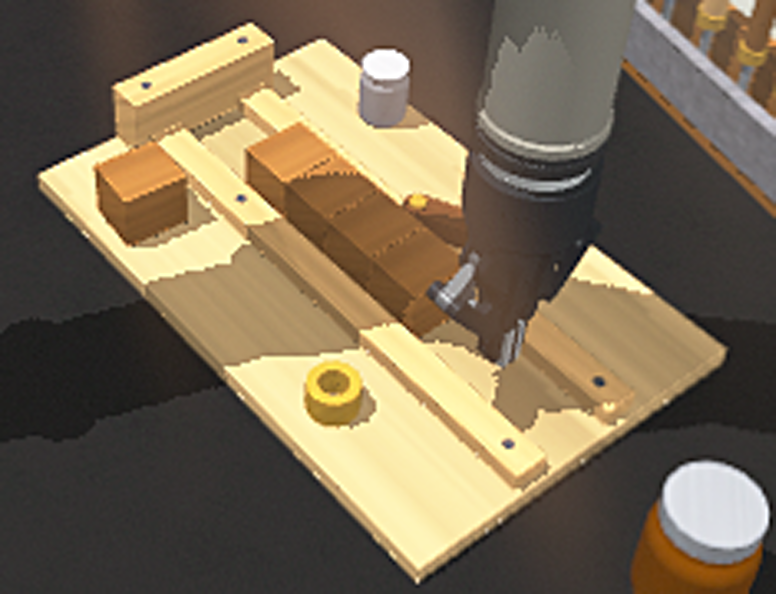

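jog_arm(
  increments=[
    [0, 0, 0, 0.005, 0],
    [0, 0, 0, 0.01, 0],
    [0, 0, 0, 0.015, 0],
    [0, 0, 0, 0.017, 0],
    [0, 0, 0, 0.017, 0],
  ],
)

```text
time_s: 8.43
tool_pos: [0.5982, -0.2099, -0.0099]
orientation: [-1.966, -2.45, 0.0]
ft_force: [-1.2, 0.1, 0.0]
grip_width: -0.0001
finger_force: 0.0
```

```bash
python3 - <<'E'
from h import *
goto(0,-135,-10)
print([ (z,((np.r_[ray('side',[(408,260.6)],z)[0],z]-O)@J).round(4)) for z in(.0064,.03,.04,.05)])
E
```

```text
t 8.425 jig mm [   0.  -139.6   -9.9] tool shift [ 0.0046 -0.0001  0.0001] turn [-0.0004 -0.0002 -0.0015] F jig [-1.13  0.39  0.03] w -0.00011002526890867516
[(0.0064, array([ 0.0201, -0.1316,  0.0064])), (0.03, array([ 0.004, -0.144,  0.03 ])), (0.04, array([-0.0029, -0.1492,  0.04  ])), (0.05, array([-0.0097, -0.1544,  0.05  ]))]
```

jog_arm(
  increments=[
    [0, 0.015, 0, 0, 0],
    [0, 0.028, 0, 0, 0],
    [0, 0.036, 0, 0, 0],
    [0, 0.044, 0, 0, 0],
    [0, 0.051, 0, 0, 0],
    [0, 0.058, 0, 0, 0],
    [0, 0.065, 0, 0, 0],
    [0, 0.072, 0, 0, 0],
    [0, 0.072, 0, 0, 0],
  ],
)

```text
time_s: 9.55
tool_pos: [0.5827, -0.1382, -0.0097]
orientation: [-1.964, -2.45, -0.001]
ft_force: [0.9, -0.7, 0.3]
grip_width: 0.0002
finger_force: 0.0
```

```bash
python3 - <<'E'
from h import *
goto(0,-16,-10)
a=snapshot('side'); b=cv2.imread('pics/sidec.png')
im=a[150:330,255:490,::-1]; cv2.imwrite('pics/s4.png',cv2.resize(im,None,fx=3.3,fy=3.3,interpolation=2))
# brown mask: top front corner of block1
h=cv2.cvtColor(np.ascontiguousarray(a[:,:,::-1]),cv2.COLOR_BGR2HSV)
m=cv2.inRange(h,(5,110,30),(17,255,255)); m[:150]=0;m[:,:325]=0;m[330:]=0;m[:,420:]=0
ys,xs=np.nonzero(m); k=np.argsort(ys)[:8]; print(list(zip(xs[k],ys[k])))
E
```

```text
t 9.55 jig mm [  0.5 -66.2  -9.7] tool shift [ 0.0502 -0.0005  0.0004] turn [-0.0001 -0.0014 -0.0003] F jig [ 0.7  -0.86  0.31] w 0.00019483340371586816
[(np.int64(329), np.int64(157)), (np.int64(327), np.int64(158)), (np.int64(333), np.int64(158)), (np.int64(325), np.int64(159)), (np.int64(334), np.int64(159)), (np.int64(335), np.int64(160)), (np.int64(350), np.int64(162)), (np.int64(328), np.int64(163))]
```

```bash
cat >> h.py <<'E'
def prof(im,x,ys,z=.06,n='side'):
    P=[O+J@[x/1e3,y/1e3,z] for y in ys]; q=proj(n,P).astype(np.float32)
    return cv2.remap(np.ascontiguousarray(im),q[:,0].reshape(1,-1),q[:,1].reshape(1,-1),1)[0]
E
python3 - <<'E'
from h import *
a0=cv2.imread('pics/side0.png')[:,:,::-1]; a=snapshot('side'); ys=list(range(60,181,6))
for im in(a0,a):
  p=prof(im,-5,ys).astype(int); print([ (y,int(100*v[2]/max(v[0],1))) for y,v in zip(ys,p)])
E
```

```text
[(60, 35), (66, 36), (72, 36), (78, 35), (84, 36), (90, 35), (96, 53), (102, 64), (108, 61), (114, 62), (120, 63), (126, 57), (132, 59), (138, 50), (144, 50), (150, 50), (156, 50), (162, 51), (168, 51), (174, 50), (180, 54)]
[(60, 38), (66, 37), (72, 37), (78, 36), (84, 35), (90, 36), (96, 37), (102, 36), (108, 35), (114, 35), (120, 35), (126, 59), (132, 59), (138, 51), (144, 51), (150, 51), (156, 50), (162, 52), (168, 51), (174, 50), (180, 55)]
```

The blue/red profile shows the row's front moved from y≈94 to 124 mm, so the push works.

jog_arm(
  increments=[
    [0, 0.007, 0, 0, 0],
    [0, 0.014, 0, 0, 0],
    [0, 0.021, 0, 0, 0],
    [0, 0.028, 0, 0, 0],
    [0, 0.034, 0, 0, 0],
    [0, 0.039, 0, 0, 0],
    [0, 0.043, 0, 0, 0],
    [0, 0.046, 0, 0, 0],
    [0, 0.048, 0, 0, 0],
    [0, 0.05, 0, 0, 0],
  ],
)

```text
time_s: 10.9
tool_pos: [0.572, -0.091, -0.0096]
orientation: [1.967, 2.45, -0.0]
ft_force: [0.7, -1.2, -0.2]
grip_width: -0.0001
finger_force: 0.7
```

```bash
python3 -c "
from h import *
goto(0,-16,-10)"
```

```text
t 10.9 jig mm [  0.3 -17.7  -9.6] tool shift [ 0.0017 -0.0003  0.0004] turn [ 0.0001  0.0001 -0.0017] F jig [ 0.45 -1.33 -0.22] w -8.43305189346878e-05
```

jog_arm(
  increments=[
    [0, 0.001, 0, 0, 0],
    [0, 0.002, 0, 0, 0],
    [0, 0.003, 0, 0, 0],
    [0, 0.004, 0, 0, 0],
    [0, 0.004, 0, 0, 0],
  ],
)

```text
time_s: 11.52
tool_pos: [0.5713, -0.0875, -0.0095]
orientation: [1.966, 2.449, -0.0]
ft_force: [1.1, -3.3, -1.2]
grip_width: -0.0001
finger_force: 1.4
```

```bash
python3 -c "
from h import *
goto(0,-16,-10)"
```

```text
t 11.525 jig mm [  0.4 -14.3  -9.5] tool shift [-0.0017 -0.0004  0.0005] turn [ 0.0003  0.0009 -0.0018] F jig [ 0.36 -3.43 -1.2 ] w -8.179931028485813e-05
```

jog_arm(
  increments=[
    [0, 0.001, 0, 0, 0],
    [0, 0.002, 0, 0, 0],
    [0, 0.002, 0, 0, 0],
  ],
)

```text
time_s: 11.9
tool_pos: [0.5715, -0.0876, -0.0092]
orientation: [1.966, 2.446, -0.002]
ft_force: [2.4, -6.8, -0.3]
grip_width: -0.0002
finger_force: 3.0
```

jog_arm(
  increments=[
    [0, 0.001, 0, 0, 0],
    [0, 0.002, 0, 0, 0],
    [0, 0.002, 0, 0, 0],
  ],
)

```text
time_s: 12.28
tool_pos: [0.5716, -0.0877, -0.0088]
orientation: [1.965, 2.442, -0.004]
ft_force: [2.9, -8.3, -1.5]
grip_width: 0.0001
finger_force: 4.2
```

```bash
python3 - <<'E'
from h import *
goto(0,-16,-10)
a=snapshot('side'); ys=list(range(130,192,3))
p=prof(a,-5,ys).astype(int); print([ (y,int(100*v[2]/max(v[0],1))) for y,v in zip(ys,p)])
E
```

```text
t 12.275 jig mm [  0.7 -14.5  -8.8] tool shift [-0.0015 -0.0007  0.0012] turn [ 0.0023  0.0067 -0.004 ] F jig [ 1.01 -8.73 -1.53] w 0.0001274471088569126
[(130, 35), (133, 36), (136, 35), (139, 35), (142, 36), (145, 36), (148, 36), (151, 36), (154, 36), (157, 35), (160, 35), (163, 35), (166, 35), (169, 35), (172, 33), (175, 41), (178, 53), (181, 59), (184, 62), (187, 59), (190, 60)]
```

jog_arm(
  increments=[
    [0, -0.01, 0, 0, 0],
    [0, -0.03, 0, 0, 0],
    [0, -0.045, 0, -0.005, 0],
    [0, -0.05, 0, -0.035, 0],
    [0, -0.05, 0, -0.065, 0],
    [0, -0.05, 0, -0.075, 0],
    [0, -0.05, 0.03, -0.075, 0],
    [0, -0.045, 0.07, -0.075, 0],
    [0, -0.03, 0.105, -0.075, 0],
    [0, -0.03, 0.105, -0.075, 0],
  ],
)

```text
time_s: 13.58
tool_pos: [0.681, -0.085, 0.0635]
orientation: [-1.957, -2.454, -0.003]
ft_force: [-0.5, 0.3, -0.2]
grip_width: 0.0001
finger_force: 0.0
```

```bash
python3 - <<'E'
from h import *
goto(102,-38,5)
a0=cv2.imread('pics/side0.png')[:,:,::-1]; a=snapshot('side'); ys=list(range(130,192,4))
p=prof(a,-5,ys).astype(int); print([ (y,int(100*v[2]/max(v[0],1))) for y,v in zip(ys,p)])
ys=list(range(-60,60,2))
p=prof(a,-5,ys).astype(int); print([ (y,int(100*v[2]/max(v[0],1)),int(v.sum())) for y,v in zip(ys,p)])
# sweep waypoints
for th in np.arange(-.5,1.6,.15):
  d=np.array([-np.sin(th),-np.cos(th)]);n=np.array([np.cos(th),-np.sin(th)])
  print(round(th,2),(np.array([40,-17])+50*d+n*(10+14.5*abs(n[0])+11*abs(n[1]))).round(1))
E
```

```text
t 13.575 jig mm [108.1 -35.7  63.5] tool shift [-0.0025 -0.0061  0.0585] turn [ 0.0001 -0.0032  0.0047] F jig [-0.44  0.38 -0.21] w 0.00011885557323515251
[(130, 34), (134, 36), (138, 35), (142, 35), (146, 35), (150, 36), (154, 36), (158, 35), (162, 35), (166, 34), (170, 34), (174, 37), (178, 52), (182, 61), (186, 58), (190, 60)]
[(-60, 61, 620), (-58, 61, 550), (-56, 56, 365), (-54, 56, 364), (-52, 57, 373), (-50, 57, 377), (-48, 58, 378), (-46, 58, 375), (-44, 57, 373), (-42, 57, 373), (-40, 57, 377), (-38, 57, 366), (-36, 58, 313), (-34, 50, 298), (-32, 40, 265), (-30, 39, 256), (-28, 39, 259), (-26, 40, 261), (-24, 40, 260), (-22, 40, 262), (-20, 40, 264), (-18, 39, 258), (-16, 39, 258), (-14, 39, 270), (-12, 39, 280), (-10, 39, 277), (-8, 38, 272), (-6, 38, 297), (-4, 37, 327), (-2, 37, 310), (0, 38, 291), (2, 38, 285), (4, 38, 284), (6, 38, 290), (8, 39, 298), (10, 38, 296), (12, 38, 292), (14, 39, 291), (16, 39, 289), (18, 39, 287), (20, 38, 285), (22, 38, 283), (24, 38, 275), (26, 38, 270), (28, 39, 268), (30, 39, 265), (32, 38, 259), (34, 38, 260), (36, 39, 269), (38, 38, 273), (40, 39, 238), (42, 39, 257), (44, 38, 292), (46, 39, 287), (48, 38, 280), (50, 39, 286), (52, 38, 290), (54, 38, 294), (56, 38, 290), (58, 37, 285)]
-0.5 [ 88.5 -47.5]
-0.35 [ 82.9 -54.6]
-0.2 [ 75.8 -60.8]
-0.05 [ 67.5 -65.7]
0.1 [ 60.4 -69.3]
0.25 [ 53.6 -72.1]
0.4 [ 46.  -73.8]
0.55 [ 37.8 -74.3]
0.7 [ 29.3 -73.4]
0.85 [ 20.8 -70.9]
1.0 [ 12.6 -66.8]
1.15 [  5.  -61.1]
1.3 [ -1.6 -54. ]
1.45 [ -6.9 -45.5]
1.6 [-10.6 -36.9]
```

jog_arm(
  increments=[
    [0, -0.001, -0.004, 0.02, 0.005],
    [0, -0.001, -0.004, 0.04, 0.005],
    [0, -0.001, -0.004, 0.053, 0.005],
    [0, -0.001, -0.004, 0.058, 0.005],
    [0, -0.001, -0.004, 0.058, 0.005],
    [0, -0.001, -0.004, 0.058, 0.005],
  ],
)

```text
time_s: 14.38
tool_pos: [0.6763, -0.0916, 0.0083]
orientation: [1.972, 2.444, 0.001]
ft_force: [1.1, 0.1, 1.0]
grip_width: 0.0001
finger_force: 0.0
```

```bash
python3 -c "
from h import *
goto(88.5,-47.5,5)"
```

```text
t 14.375 jig mm [102.  -41.1   8.3] tool shift [-0.0064 -0.0135  0.0032] turn [ 0.0015  0.0007 -0.0063] F jig [ 1.13 -0.16  0.98] w 0.0001279359274660388
```

jog_arm(
  increments=[
    [0, -0.0065, -0.0135, 0.003, -0.005],
    [0, -0.0135, -0.019, 0.003, -0.005],
    [0, -0.02, -0.026, 0.003, -0.005],
    [0, -0.0245, -0.0345, 0.003, -0.005],
    [0, -0.028, -0.0415, 0.003, -0.005],
    [0, -0.031, -0.0485, 0.003, -0.005],
    [0, -0.033, -0.056, 0.003, -0.005],
    [0, -0.0335, -0.064, 0.003, -0.005],
    [0, -0.0325, -0.0725, 0.003, -0.005],
    [0, -0.0325, -0.0725, 0.003, -0.005],
  ],
)

```text
time_s: 15.62
tool_pos: [0.6102, -0.1389, 0.0043]
orientation: [-1.967, -2.448, 0.001]
ft_force: [-0.0, 0.2, -0.7]
grip_width: -0.0001
finger_force: 0.0
```

```bash
python3 -c "
from h import *
goto(29,-73,5)
im=snapshot('side')[150:330,255:490,::-1]; cv2.imwrite('pics/s5.png',cv2.resize(im,None,fx=3.3,fy=3.3,interpolation=2))"
```

```text
t 15.625 jig mm [ 27.2 -72.9   4.3] tool shift [-0.0001  0.0018 -0.0007] turn [-0.0015 -0.0003 -0.0021] F jig [ 0.05  0.23 -0.71] w -9.490949114197307e-05
```

View pics/s5.png

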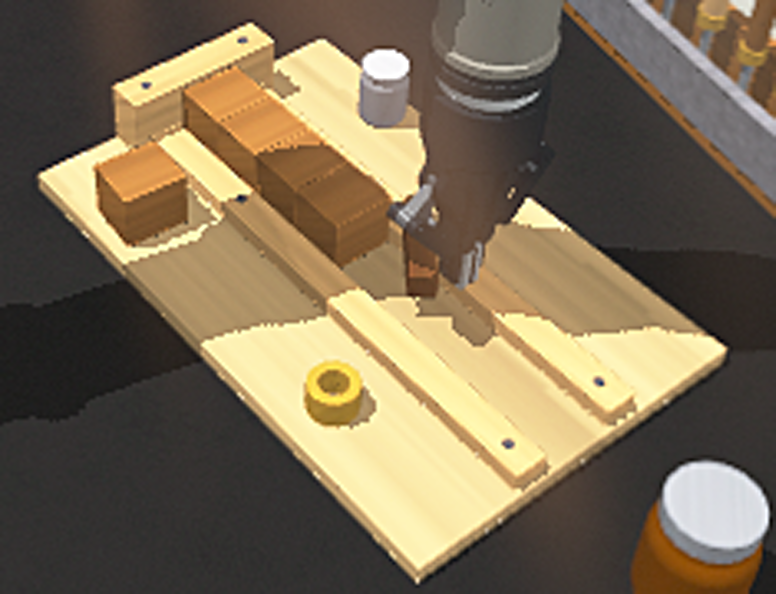

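The row is home at the stop and the bar is following the finger (its end is at crop pixel (422,280)). I'll continue the arc.

jog_arm(
  increments=[
    [0, 0.002, -0.0065, 0, 0],
    [0, 0.006, -0.0145, 0, 0],
    [0, 0.012, -0.022, 0, 0],
    [0, 0.019, -0.029, 0, 0],
    [0, 0.0235, -0.032, 0, 0],
    [0, 0.0275, -0.034, 0, 0],
    [0, 0.031, -0.036, 0, 0],
    [0, 0.034, -0.037, 0, 0],
    [0, 0.034, -0.037, 0, 0],
  ],
)

```text
time_s: 16.8
tool_pos: [0.5677, -0.1129, 0.0042]
orientation: [-1.965, -2.449, 0.0]
ft_force: [0.2, -0.2, 0.3]
grip_width: -0.0001
finger_force: 0.0
```

```bash
python3 -c "
from h import *
goto(-10,-37,5)"
```

```text
t 16.8 jig mm [ -8.7 -38.2   4.2] tool shift [ 0.0012 -0.0013 -0.0008] turn [-0.0008 -0.0008 -0.0011] F jig [ 0.19 -0.2   0.25] w -0.00012861541588394976
```

jog_arm(
  increments=[
    [0, 0.001, 0, 0, 0],
    [0, 0.002, 0, 0, 0],
    [0, 0.002, 0, 0, 0],
  ],
)

```text
time_s: 17.18
tool_pos: [0.5673, -0.1117, 0.0043]
orientation: [-1.967, -2.449, 0.001]
ft_force: [-1.0, -1.4, 0.9]
grip_width: -0.0003
finger_force: 0.5
```

jog_arm(
  increments=[
    [0, 0.001, 0, 0, 0],
    [0, 0.002, 0, 0, 0],
    [0, 0.002, 0, 0, 0],
  ],
)

```text
time_s: 17.55
tool_pos: [0.5672, -0.1104, 0.0044]
orientation: [1.967, 2.449, -0.001]
ft_force: [-0.5, -2.7, -0.5]
grip_width: -0.0005
finger_force: 1.4
```

```bash
python3 -c "
from h import *
goto(-10,-37,5)"
```

```text
t 17.55 jig mm [ -8.6 -35.6   4.4] tool shift [-0.0014 -0.0014 -0.0006] turn [-0.0002  0.0012 -0.0019] F jig [-1.02 -2.52 -0.45] w -0.00046382863897943984
```

Force is rising near the limit; a little more to confirm the stop.

jog_arm(
  increments=[
    [0, 0.001, 0, 0, 0],
    [0, 0.002, 0, 0, 0],
    [0, 0.002, 0, 0, 0],
  ],
)

```text
time_s: 17.92
tool_pos: [0.5671, -0.1103, 0.0045]
orientation: [1.966, 2.446, -0.003]
ft_force: [0.8, -5.7, -2.5]
grip_width: -0.0
finger_force: 3.0
```

jog_arm(
  increments=[
    [0, 0.001, 0, 0, 0],
    [0, 0.001, 0, 0, 0],
  ],
)

```text
time_s: 18.18
tool_pos: [0.5671, -0.1103, 0.0046]
orientation: [1.966, 2.444, -0.004]
ft_force: [0.6, -8.1, -3.4]
grip_width: -0.0
finger_force: 3.6
```

```bash
python3 -c "
from h import *
goto(-10,-37,5)"
```

```text
t 18.175 jig mm [ -8.6 -35.6   4.6] tool shift [-0.0014 -0.0014 -0.0004] turn [ 0.0008  0.0054 -0.0036] F jig [-1.18 -8.05 -3.37] w -2.989328510868785e-05
```

The button has stalled against its limit. I'll back straight off, lift, and check.

jog_arm(
  increments=[
    [0, -0.01, 0, 0, 0],
    [0, -0.03, 0, 0, 0],
    [0, -0.04, 0, -0.02, 0],
    [0, -0.06, 0, -0.07, 0],
    [0, -0.1, 0, -0.12, 0],
    [0, -0.14, 0, -0.16, 0],
    [0, -0.18, 0, -0.17, 0],
    [0, -0.2, 0, -0.17, 0],
    [0, -0.2, 0, -0.17, 0],
  ],
)

```text
time_s: 19.3
tool_pos: [0.6089, -0.3047, 0.1742]
orientation: [1.971, 2.446, -0.002]
ft_force: [0.3, -0.1, 0.3]
grip_width: 0.0001
finger_force: 0.0
```

```bash
python3 - <<'E'
from h import *
goto(0,0,200)
a=snapshot('side')
p=prof(a,-5,range(130,192,4)).astype(int); print([(y,int(100*v[2]/max(v[0],1))) for y,v in zip(range(130,192,4),p)])
# bar: dark-brown extent across y at several x, height .054
for x in(30,20,10,0,-10,-20,-26):
  ys=range(-46,12,2); p=prof(a,x,ys,.054).astype(int); print(x,[(y,int(v.sum()),int(100*v[2]/max(v[0],1))) for y,v in zip(ys,p)])
E
```

```text
t 19.3 jig mm [ -10.1 -234.4  174.2] tool shift [ 0.2344  0.0089 -0.026 ] turn [-0.0007  0.0007 -0.0051] F jig [ 0.23 -0.11  0.31] w 0.00011626847876135918
[(130, 35), (134, 36), (138, 35), (142, 36), (146, 36), (150, 36), (154, 36), (158, 34), (162, 35), (166, 35), (170, 34), (174, 37), (178, 53), (182, 61), (186, 58), (190, 60)]
30 [(-46, 432, 47), (-44, 438, 49), (-42, 459, 50), (-40, 441, 50), (-38, 311, 47), (-36, 251, 44), (-34, 248, 44), (-32, 251, 44), (-30, 251, 43), (-28, 250, 44), (-26, 275, 43), (-24, 329, 40), (-22, 352, 39), (-20, 345, 39), (-18, 340, 40), (-16, 334, 40), (-14, 325, 41), (-12, 307, 40), (-10, 304, 40), (-8, 409, 43), (-6, 524, 49), (-4, 583, 63), (-2, 567, 59), (0, 521, 47), (2, 530, 42), (4, 514, 41), (6, 474, 38), (8, 476, 39), (10, 456, 36)]
20 [(-46, 413, 48), (-44, 429, 50), (-42, 442, 50), (-40, 385, 46), (-38, 274, 42), (-36, 232, 43), (-34, 235, 44), (-32, 235, 44), (-30, 233, 43), (-28, 236, 43), (-26, 260, 41), (-24, 339, 39), (-22, 350, 39), (-20, 345, 39), (-18, 332, 39), (-16, 312, 39), (-14, 303, 39), (-12, 304, 39), (-10, 307, 40), (-8, 3
[... 1705 characters left out ...]
 40), (-20, 203, 40), (-18, 201, 41), (-16, 200, 41), (-14, 192, 40), (-12, 187, 40), (-10, 186, 39), (-8, 193, 40), (-6, 228, 40), (-4, 283, 37), (-2, 273, 38), (0, 234, 40), (2, 226, 39), (4, 220, 40), (6, 265, 38), (8, 315, 36), (10, 319, 36)]
-26 [(-46, 360, 57), (-44, 363, 57), (-42, 367, 57), (-40, 362, 56), (-38, 275, 52), (-36, 193, 41), (-34, 184, 39), (-32, 185, 41), (-30, 187, 42), (-28, 193, 40), (-26, 205, 40), (-24, 205, 40), (-22, 207, 39), (-20, 204, 40), (-18, 205, 41), (-16, 198, 40), (-14, 195, 41), (-12, 191, 42), (-10, 186, 39), (-8, 185, 39), (-6, 181, 41), (-4, 212, 40), (-2, 217, 39), (0, 207, 38), (2, 257, 38), (4, 297, 38), (6, 298, 37), (8, 297, 36), (10, 297, 36)]
```

```bash
python3 -c "
from plant import *
print(sign_off())"
```

```text
the job is handed in; nothing more can be done
None
```

The job is handed in at about 19 s: the last camera check showed the row home against the end stop and the turn button square across the channel behind it, with the arm clear. The hand-in gave no verdict, and the first push passed over the blocks without moving them, because the real fingertips sit about 35 mm above the reported TCP.

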